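Tip capacitors into the undivided half of a rotary parts bin

ROBOT

A 6-joint arm with a two-finger parallel gripper is mounted at the origin on the work surface. World frame = base frame: x ahead of the robot, y to its left, z up, the work surface at z = 0. Lengths are in m, angles in rad, forces in N, time in s.
With the tool pointing down it reaches from about 0.2 to 0.875 m from the base axis. Payload 3.4 kg.
Tool frame: the origin (TCP) lies between the finger pads; the fingertips stand 25 mm ahead of it and the grasp point (between the pads) lies 6 mm ahead of it (r.nose_length is the z of the fingertips in the tool frame, in m); z points along the fingers, y is the line along which they close (so a half turn about z gives the same grasp; the last joint's range is limited). The gripper opens to 94 mm and grips with 3 to 60 N. Pads are 16 mm wide; open, the fingers measure 119 mm over their backs; the gripper's body (75 mm by 177 mm) begins 78 mm behind the grasp point.
Start: joints at [-1.385, 0.276, 1.505, -0, 1.361, -0.121], TCP at [0.174, -0.548, 0.23] pointing down, gripper open.
Joint ranges: [-2.89, 2.89], [-0.75, 2.08], [0.22, 2.7], [-1.18, 4.32], [0.11, 2.71], [-2.7, 2.7]. Speed limits (rad/s): [2.57, 2.57, 3.14, 3.14, 3.14, 3.14].

INTERFACE

Orientations are given as a unit quaternion [w, x, y, z].
In Python, from plant import r, gripper_to, inverse_kinematics, vision, models, telemetry gives the robot as it stands. Calls block until the motion is done:
- r.move_to(position, orientation): joint-space move of the TCP to a pose.
- r.move_l(position, rot=None, vel=0.15, guard=None): straight line of the TCP; rot=None keeps the orientation; vel is the mean speed in m/s. With guard (N) it stops when the force on the tool has changed by that much, and returns True; else False.
- r.movej(angles): joint-space move.
- gripper_to(opening, f_grip=None): finger opening in m; f_grip is the grip in N (None keeps the last); returns when the fingers have stopped.
- r.hold(seconds).
- inverse_kinematics(position, orientation): joint angles nearest the present ones, or None.
- vision.snapshot(name): name is "scene" or "top" or "wrist"; returns the picture (400x640x3 uint8, red, green, blue); there is no depth.
- vision.get_calibration(name): a dict with "fx", "fy", "cx", "cy" (pixels), "position" and "orientation" of the camera in the world. Camera axes: x right, y down, z forward; pixel columns grow to the right and rows downward; lengths in m; the calibration is good to about 2 mm. A picture is of the moment at which its call begins: read the wrist's pose just before it. get_calibration takes no time and is no camera call; for the wrist camera it gives the pose at the moment of the call.
A pose or a line that the arm cannot do raises r.PlanningError and nothing moves.
- r.sign_off(): hands the job in; it is judged then, once.
Trained networks look in the newest picture that a camera, given by its name, has taken for a name from the list of things; names that differ only in an ending like _2 or _b are one class to them, and where a whole thing is asked for, a point or a joint stands for the part that bears it (a point fixed in the world has none). Each returns a list of dicts, best first, with "score" (0 to 1); they miss things now and then, are a little off and sometimes report something else, mostly with a low value. They report only what shows in the picture. A call takes as long as a camera call.
- models.boxes_of(thing, camera): "at" ([x, y, z] in m, in world coordinates, good to about 4 mm: the middle of the surface that is visible of it).
- models.regions_of(thing, camera): "pixels" (400x640 bool, what is visible of it).
- models.mark_of(thing, camera): "at" ([x, y, z] in m, in world coordinates, good to about 4 mm: a listed point, or the origin of a listed thing).
Readings, each from a call of its own:
- telemetry.current_t(): time.
- telemetry.current_joints(): joint angles.
- telemetry.current_dq(): joint speeds.
- telemetry.current_joint_efforts(): joint torques, N m.
- telemetry.current_ee_pos(): TCP position.
- telemetry.current_tool_rot(): TCP orientation.
- telemetry.current_wrist_force(): force on the tool from outside, world axes, zero at the start.
- telemetry.current_torque(): the same for the moment, N m.
- telemetry.current_opening(): finger opening in m.
- telemetry.current_finger_force(): force on a finger pad.
Only numpy, scipy, OpenCV 4.12 (cv2) and the standard library are available. Lean on these libraries where they do the work, as an engineer would, in place of code of your own. Each camera call takes 0.05 s, during which the arm holds its last target. There are 200 camera calls.

TASK

First turn the rotary parts bin so that the middle of its undivided half lies squarely under the chute, and leave it so. Then carry the loaded tray level to the shelf, set it down mid-shelf with its nose at the head of the chute and its fin pointing away from the bin, let go, and take it again by the fin to raise its tail until both capacitors have rolled down the chute into the undivided half. Finally lower the tray to stand level on the shelf as before; leave the other things on the table alone.

Things in the scene. Friction and masses are not known exactly. Their poses are not given: they have to be found in the camera images.
- carousel (a joint): angle (rad) of the grey rotary bin, 280 dia, rim 68 above the table, on a stiff vertical axis (0.1 N m); it stays where left. Half of it is undivided, the other half split by radial walls into four cells. 0 = the middle of the undivided half points straight to the chute; positive = anticlockwise from above; range -3.1 to 3.1
- carousel_knob (a point): centre of the black bar knob on the bin's axis, 113 above the table, turning with the bin: 70 long (y), 16 thick (x), 34 tall, over a 50 dia hub that ends 88 above the table. x points to the middle of the undivided half, which is all of x > 0 between the hub and the wall at radius 136, its floor 93 below this point, walls 46 to 48 tall
- shelf (a point): centre of the top of the fixed aluminium shelf, 115 (x) by 130 (y), 155 above the table, on one stand with chute and bin. x: level, from the bin's axis (at x = -242.5, y = 0) outwards along chute and shelf. At its edge x = -57.5 the chute begins. Its outer edge is at x = +57.5, with free space beyond and below, so a tray's fin can stand clear of it
- chute_lip (a point): middle of the lower lip of the chute, 85 above the table, 85 out from the bin's axis; axes as the shelf. The chute is a straight open aluminium trough, 90 wide inside, walls 45, falling at 35 degrees from the shelf's edge to this lip; parts leave it towards the bin's axis
- tray: loose open steel tray, 300 g, 150 long (x), 80 wide (y), walls 40 high; origin mid-underside. The nose (x = +75) has only a lip 9 above the underside; low floor ribs and this lip keep the capacitors in when it is carried level; they roll out over the nose with the tail raised 55 to 60 degrees. On the shelf: x towards the bin, origin 0 to 25 outwards of the shelf's centre
- tray_bar (a point): centre of the tray's wooden carrying bar, 73 above its underside, over its middle: 14 thick (tray x), 80 long (tray y), 24 tall; 22 of free space between it and the capacitors.
- tray_fin (a point): grip point on the wooden fin behind the tray's tail wall, 108 behind the tray's origin and 21 above its underside: an upright plate 14 thick (tray y), from x = -75 to -130, 30 tall (6 to 36 above the underside). Raise it in an arc about the nose, which stays just above the shelf's edge.
- cap_a: black capacitor can, 35 dia x 62 long, 70 g, origin at its centre, y along its axis; lies across the tray at the start.
- cap_b: a second one, the same.
- spool: bystander: reel of solder wire, 60 dia x 60 tall; leave it alone
- screwdriver: bystander: screwdriver lying down; leave it alone
- flux: bystander: small bottle, 44 dia x 110 tall; leave it alone
- tape: bystander: roll of tape lying flat, 90 dia x 20; leave it alone
- mug: bystander: white mug, 80 dia x 90 tall; leave it alone
- brush: bystander: brush lying down; leave it alone
- meter: bystander: grey hand meter lying flat, 80 x 150 x 35; leave it alone

How it is judged:
By the outcome, as a careful person would: the job done as asked, in the order asked, and still so for the second after the job is handed in, with the robot touching nothing.
It also fails if it takes over 72 s, if anything falls off the work surface, if the arm or the gripper's body presses on something with over 40 N, if the wrist force passes 120 N, or if a joint passes its speed limit or range.

## Working session

There is one attempt and no reset: what is moved stays moved. The work goes in short steps, each a Python script; the robot and the scene stay as the last script left them, time stands still between calls to the robot, and variables do not carry over. Pictures are saved under pics/ and viewed, at most 14 in all, crops included, and the job is handed in when it is done.

```bash
ls; mkdir -p pics; cat > /tmp/a.py <<'E'
from plant import r, gripper_to, inverse_kinematics, vision, models, telemetry
import cv2, numpy as np
for c in ("scene","top"):
    im=vision.snapshot(c); cv2.imwrite(f"pics/{c}0.png",im[:,:,::-1])
    k=vision.get_calibration(c); print(c,np.round(k["position"],3),np.round(k["orientation"],3),k["fx"])
    for n in ["carousel_knob","shelf","chute_lip","tray","tray_bar","tray_fin","cap_a","meter","mug","flux","spool","tape","screwdriver","brush"]:
        print(n,[(np.round(d["at"],3).tolist(),round(d["score"],2)) for d in models.mark_of(n,c)][:3])
print(telemetry.current_t(), r.nose_length)
E
python3 /tmp/a.py
```

```text
pics
scene [1.495 0.316 0.868] [-0.269  0.538  0.715 -0.358] 436.101963892574
carousel_knob [([0.588, -0.192, 0.111], 0.81)]
shelf []
chute_lip [([0.595, -0.108, 0.083], 0.64), ([0.57, 0.217, 0.001], 0.49), ([0.56, 0.545, -0.001], 0.35)]
tray [([0.511, 0.379, 0.002], 0.76)]
tray_bar [([0.511, 0.386, 0.076], 0.79)]
tray_fin [([0.402, 0.359, 0.023], 0.57), ([0.568, 0.214, 0.0], 0.31)]
cap_a [([0.498, 0.374, 0.023], 0.65), ([0.536, 0.383, 0.022], 0.5)]
meter [([0.401, 0.26, 0.0], 0.87)]
mug [([0.559, 0.544, -0.0], 0.98), ([0.399, 0.261, -0.001], 0.19)]
flux [([0.456, -0.415, 0.005], 0.83)]
spool [([0.571, 0.215, -0.0], 0.82), ([0.589, -0.191, 0.109], 0.44)]
tape [([0.717, 0.21, 0.001], 0.73), ([0.571, 0.215, -0.004], 0.61)]
screwdriver [([0.681, 0.396, 0.002], 0.65), ([0.609, 0.052, 0.155], 0.45)]
brush [([0.57, -0.468, -0.004], 0.6)]
top [0.437 0.051 1.231] [ 0.028 -0.702  0.71  -0.04 ] 398.46970718518264
carousel_knob [([0.587, -0.189, 0.113], 0.72), ([0.512, 0.384, 0.003], 0.56)]
shelf [([0.61, 0.053, 0.153], 0.79), ([0.567, 0.218, -0.0], 0.46)]
chute_lip [([0.592, -0.107, 0.084], 0.55), ([0.563, 0.544, -0.0], 0.24)]
tray [([0.513, 0.382, 0.002], 0.79)]
tray_bar [([0.51, 0.383, 0.076], 0.56), ([0.568, 0.219, -0.0], 0.36)]
tray_fin [([0.41, 0.357, 0.024], 0.59)]
cap_a [([0.53, 0.383, 0.023], 0.67), ([0.496, 0.373, 0.021], 0.63)]
meter [([0.401, 0.261, 0.0], 0.69)]
mug [([0.563, 0.544, -0.002], 0.72), ([0.587, -0.192, 0.112], 0.35)]
flux [([0.45, -0.417, 0.001], 0.85), ([0.403, 0.26, -0.0], 0.63)]
spool [([0.569, 0.22, -0.0], 0.9), ([0.718, 0.211, 0.001], 0.36)]
tape [([0.716, 0.209, 0.002], 0.62)]
screwdriver [([0.682, 0.403, -0.002], 0.53)]
brush [([0.566, -0.466, -0.001], 0.75)]
1.5 0.025
```

View pics/top0.png

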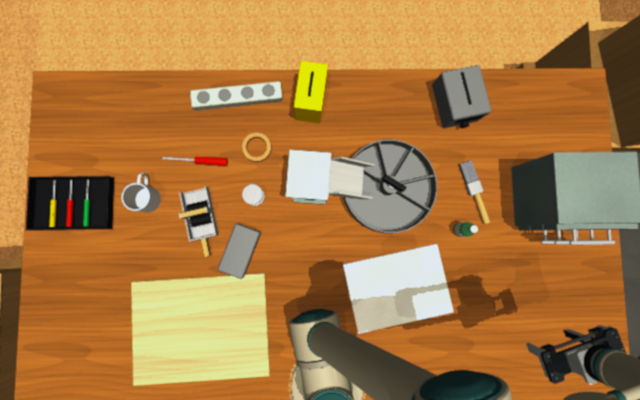

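View pics/scene0.png

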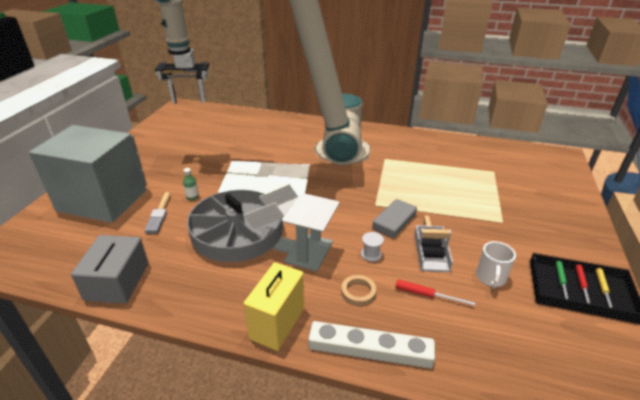

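```bash
cat > h.py <<'E'
from plant import r, gripper_to, inverse_kinematics, vision, models, telemetry as T
import cv2, numpy as np
from scipy.spatial.transform import Rotation as R
def q(rot): x=rot.as_quat(); return [x[3],x[0],x[1],x[2]]
def down(yaw): # yaw: world angle of the tool's closing line (y)
    return q(R.from_euler('z',yaw+np.pi/2)*R.from_euler('x',np.pi))
def best(pos,yaw): # half-turn choice keeping the last joint nearest mid-range
    c=[(abs(j[5]),yaw+k) for k in (0,np.pi,-np.pi) if (j:=inverse_kinematics(pos,down(yaw+k))) is not None]
    return min(c)[1]
def shot(c,name,crop=None,s=1):
    im=vision.snapshot(c)[:,:,::-1]
    if crop: a,b,e,f=crop; im=im[b:f,a:e]
    cv2.imwrite(f"pics/{name}.png",cv2.resize(im,None,fx=s,fy=s,interpolation=cv2.INTER_CUBIC))
def proj(p,c):
    k=vision.get_calibration(c); w,x,y,z=k["orientation"]
    v=R.from_quat([x,y,z,w]).inv().apply(np.atleast_2d(p)-k["position"])
    return np.c_[k["fx"]*v[:,0]/v[:,2]+k["cx"],k["fy"]*v[:,1]/v[:,2]+k["cy"]]
def ray(uv,z,c,k=None):
    k=k or vision.get_calibration(c); w,x,y,zz=k["orientation"]
    d=R.from_quat([x,y,zz,w]).apply([(uv[0]-k["cx"])/k["fx"],(uv[1]-k["cy"])/k["fy"],1])
    p=np.array(k["position"]); return p+d*(z-p[2])/d[2]
def marks(n,c): return [(np.round(d["at"],4).tolist(),round(d["score"],2)) for d in models.mark_of(n,c)][:3]
E
python3 - <<'E'
from h import *
y=best([.588,-.19,.36],np.pi/2); print(y)
r.move_to([.588,-.19,.36],down(y))
shot("wrist","w1")
for n in ["carousel_knob","shelf","chute_lip"]: print(n,marks(n,"wrist"))
m=models.regions_of("carousel","wrist"); print([ (d["score"],d["pixels"].sum()) for d in m])
print(vision.get_calibration("wrist"),proj([[.588,-.191,.13],[.61,.053,.155],[.688,-.191,.02],[.588,-.091,.02]],"wrist"),T.current_t(),T.current_joints())
E
```

```text
-1.5707963267948966
carousel_knob [([0.5901, -0.1888, 0.11], 0.8)]
shelf [([0.6061, 0.0507, 0.1537], 0.62)]
chute_lip [([0.5964, -0.1078, 0.082], 0.71)]
[(0.61, np.int64(21819)), (0.39, np.int64(292))]
{'fx': 283.3785795655122, 'fy': 283.3785795655122, 'cx': 318.4610322660341, 'cy': 200.82284590279204, 'position': array([ 0.67169296, -0.19143648,  0.51309758]), 'orientation': array([-0.10084202, -0.69963   ,  0.70009181,  0.10109505])} [[318.25951254 180.53336729]
 [126.71226861 167.93932819]
 [318.26791183 107.03378173]
 [261.2654306  167.14025428]] 3.775 [-4.26215840e-01  3.04583678e-01  1.15276795e+00 -7.51520910e-05
  1.68451154e+00  1.14567111e+00]
```

View pics/w1.png

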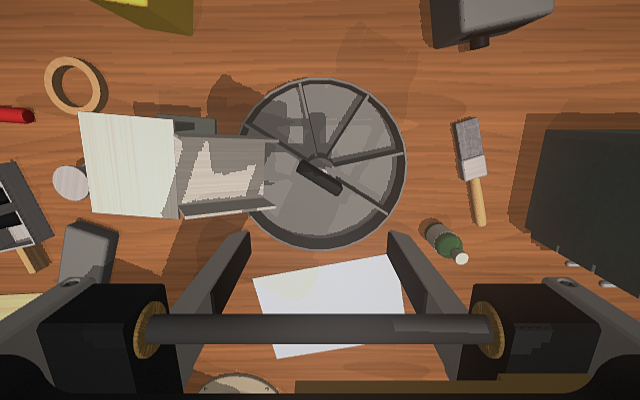

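```bash
python3 - <<'E'
from h import *
a=ray((244,124),.067,"wrist");b=ray((388,213),.067,"wrist");print(a,b,np.linalg.norm(a-b))
d=a-b; n=np.array([-d[1],d[0]]); n/=np.linalg.norm(n); print(n,np.degrees(np.arctan2(n[1],n[0])))
# knob top angle by dark pixels
im=cv2.imread("pics/w1.png"); g=im[150:205,280:360].max(2)<38
n_,l,s,c=cv2.connectedComponentsWithStats(g.astype(np.uint8)); print(s,c)
i=1+s[1:,4].argmax(); ys,xs=np.nonzero(l==i); rc=cv2.minAreaRect(np.c_[xs+280,ys+150].astype(np.float32)); print(rc)
P=np.array([ray(u,.13,"wrist")[:2] for u in cv2.boxPoints(rc)]);print(P)
E
```

```text
[ 0.66203214 -0.07814509  0.067     ] [ 0.51906911 -0.30679221  0.067     ] 0.2696626298724392
[-0.84790066  0.53015515] 147.98406201495112
[[   0    0   80   55 4341]
 [  17   10    7   12   14]
 [  25   12    1    1    1]
 [  27   13    3    2    3]
 [  31   15    2    2    2]
 [  34   17   15   10   23]
 [  19   22    2    2    2]
 [  23   25    1    1    1]
 [  50   27    4    3    4]
 [  28   28    1    1    1]
 [  33   31    1    1    1]
 [  36   33    1    1    1]
 [  60   35    2    3    3]
 [  41   36    1    1    1]
 [  44   38    1    1    1]
 [  49   41    1    1    1]] [[39.56162175 27.07095139]
 [19.42857143 14.85714286]
 [25.         12.        ]
 [28.         13.66666667]
 [31.5        15.5       ]
 [40.7826087  21.56521739]
 [19.5        22.5       ]
 [23.         25.        ]
 [51.5        28.        ]
 [28.         28.        ]
 [33.         31.        ]
 [36.         33.        ]
 [60.66666667 36.        ]
 [41.         36.        ]
 [44.         38.        ]
 [49.         41.        ]]
((320.8461608886719, 171.73077392578125), (16.641006469726562, 1.3867504596710205), 33.6900634765625)
[[ 0.60586612 -0.18458396]
 [ 0.60744788 -0.18563964]
 [ 0.59467238 -0.20459654]
 [ 0.59306086 -0.20355319]]
```

```bash
python3 - <<'E'
from h import *
ax=[.5895,-.191]; a0=np.radians(148); a1=np.radians(85.4)
best_=None
for k in (0,np.pi,-np.pi):
    j0=inverse_kinematics(ax+[.121],down(a0+k)); j1=inverse_kinematics(ax+[.121],down(a1+k))
    if j0 is None or j1 is None: continue
    print(k,np.round(j0,3),np.round(j1,3))
    m=max(abs(j0[5]),abs(j1[5]))
    if best_ is None or m<best_[0]: best_=(m,k)
k=best_[1]; print(best_)
gripper_to(.05)
r.move_to(ax+[.20],down(a0+k))
print(r.move_l(ax+[.121],vel=.15,guard=10))
gripper_to(.0,30); print(T.current_opening(),T.current_finger_force(),T.current_wrist_force(),T.current_ee_pos())
j=np.array(T.current_joints()); s=np.sign(inverse_kinematics(ax+[.121],down(a1+k))[5]-j[5])
f=j.copy(); f[5]+=s*(a0-a1)
for u in np.linspace(0,1,3)[1:]: r.movej((j+(f-j)*u).tolist()); print(T.current_wrist_force(),T.current_torque())
gripper_to(.05); r.move_l(ax+[.25],vel=.25)
shot("wrist","w2",None,1)
print(marks("carousel_knob","wrist"),marks("chute_lip","wrist"),marks("shelf","wrist"),T.current_t())
import json;k=vision.get_calibration("wrist");json.dump({a:np.array(b).tolist() for a,b in k.items()},open("w2.json","w"))
E
```

```text
3.141592653589793 [-0.426  0.418  1.571 -0.     1.153  0.133] [-0.426  0.418  1.571 -0.     1.153  1.226]
-3.141592653589793 [-0.426  0.418  1.571 -0.     1.153  0.133] [-0.426  0.418  1.571 -0.     1.153  1.226]
(np.float64(1.2255207349950759), -3.141592653589793)
False
0.015689018338023965 30.464573247008957 [-3.80629142  2.03163883  4.68350916] [ 0.58850518 -0.19033582  0.12128707]
[ 0.81216353 -2.02182981  0.22812521] [-0.12889612  0.03308382 -0.07636211]
[ 1.62904065 -5.58326439 -0.31064943] [-0.32292716 -0.07349243  0.01216293]
[([0.4538, -0.4137, 0.0009], 0.7), ([0.5863, -0.1937, 0.1134], 0.67)] [([0.5964, -0.1082, 0.0846], 0.58)] [([0.604, 0.0516, 0.1542], 0.97), ([0.5967, -0.1087, 0.0854], 0.53)] 9.6
```

View pics/w2.png

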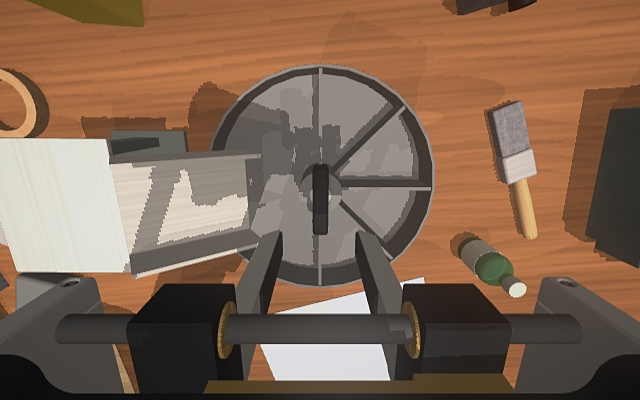

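```bash
python3 - <<'E'
from h import *
import json;k=json.load(open("w2.json"))
def ang(u,v,z):
    a=ray(u,z,0,k);b=ray(v,z,0,k);d=a-b;print(a,b,np.linalg.norm(d),np.degrees(np.arctan2(d[1],d[0])))
ang((320,67),(320,284),.067)
ang((108,139),(131,271),.155)
ang((247,157),(248,228),.085)
for n in("carousel_knob","shelf","chute_lip"): print(marks(n,"top"),marks(n,"scene"))
E
```

```text
[ 0.72292137 -0.20311501  0.067     ] [ 0.45625549 -0.18220063  0.067     ] 0.2674847714350223 -4.484480514906839
[ 0.66838534 -0.01770985  0.155     ] [ 0.54245175 -0.00303745  0.155     ] 0.12678544498600877 -6.645512326475354
[ 0.63552031 -0.11480354  0.085     ] [ 0.55130305 -0.10307976  0.085     ] 0.08502936927109087 -7.925142642054912
[([0.5874, -0.1894, 0.1128], 0.72), ([0.5124, 0.3844, 0.0029], 0.56)] [([0.5881, -0.1919, 0.1108], 0.81)]
[([0.6105, 0.0531, 0.1531], 0.79), ([0.5673, 0.2185, -0.0001], 0.46)] []
[([0.5923, -0.1069, 0.0838], 0.55), ([0.5628, 0.5443, -0.0003], 0.24)] [([0.5947, -0.1082, 0.0829], 0.64), ([0.5697, 0.2166, 0.0011], 0.49), ([0.5595, 0.5447, -0.001], 0.35)]
```

```bash
python3 - <<'E'
from h import *
k={'fx': 283.3785795655122, 'fy': 283.3785795655122, 'cx': 318.4610322660341, 'cy': 200.82284590279204, 'position': [ 0.67169296, -0.19143648,  0.51309758], 'orientation':[-0.10084202, -0.69963   ,  0.70009181,  0.10109505]}
g=cv2.imread("pics/w1.png",0)
c=cv2.cornerSubPix(g,np.float32([[79,112],[173,120],[177,217],[88,210]]).reshape(-1,1,2),(4,4),(-1,-1),(3,50,.01)).reshape(-1,2);print(c)
P=np.array([ray(u,.155,0,k)[:2] for u in c]);print(P,P.mean(0))
for i in range(4):
    d=P[(i+1)%4]-P[i];print(np.linalg.norm(d),np.degrees(np.arctan2(d[1],d[0])))
kt=vision.get_calibration("top"); im=cv2.imread("pics/top0.png",0)
c=cv2.cornerSubPix(im,np.float32([[288,150],[330,152],[329,200],[286,197]]).reshape(-1,1,2),(4,4),(-1,-1),(3,50,.01)).reshape(-1,2);print(c)
P=np.array([ray(u,.155,0,kt)[:2] for u in c]);print(P,P.mean(0))
for i in range(4):
    d=P[(i+1)%4]-P[i];print(np.linalg.norm(d),np.degrees(np.arctan2(d[1],d[0])))
cv2.imwrite("pics/w1c.png",cv2.resize(cv2.imread("pics/w1.png")[90:240,60:290],None,fx=3.4,fy=3.4,interpolation=cv2.INTER_CUBIC))
E
```

```text
[[ 79.      112.     ]
 [172.28738 118.84872]
 [177.      217.     ]
 [ 91.6151  211.50757]]
[[ 0.67804902  0.09750429]
 [ 0.67003543 -0.0138761 ]
 [ 0.54368837 -0.00167911]
 [ 0.55151673  0.11101042]] [0.61082239 0.04823987]
0.1116682897206586 -94.11522211250393
0.12693441721488546 174.48600726094472
0.1129611182738737 86.0261405171853
0.12725107815802802 -6.0927171401941
[[289.24927 149.12308]
 [330.84494 152.6973 ]
 [327.4466  198.60663]
 [284.84552 195.79436]]
[[ 0.67652535  0.1002505 ]
 [ 0.66566338 -0.01377649]
 [ 0.53915686 -0.00258956]
 [ 0.5479684   0.11287349]] [0.6073285  0.04918949]
0.11454316742537869 -95.44145413342166
0.12700018640832486 174.9464971116662
0.11579878815706289 85.63594273566538
0.1291751864409482 -5.607889476580773
```

View pics/w1c.png

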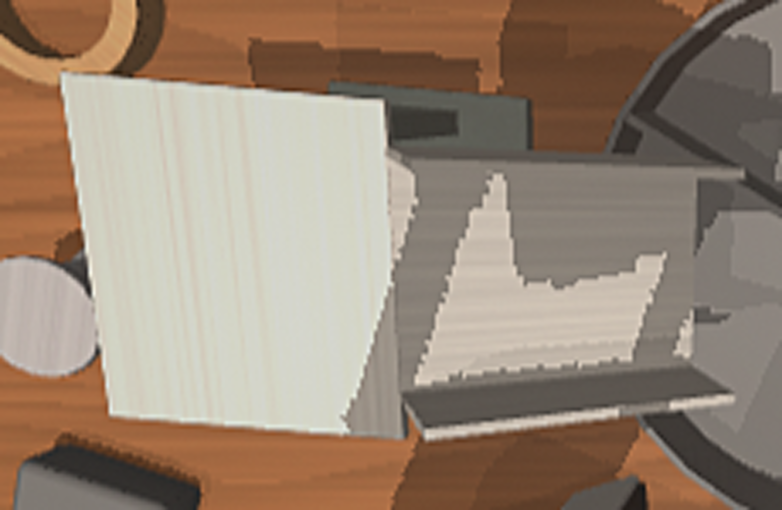

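```bash
python3 - <<'E'
from h import *
a0=np.radians(12.5);a1=np.radians(-94.8)
for k in (0,np.pi):
  for s in(0,-2*np.pi):
    for p,a in(([.511,.383,.079],a0),([.511,.383,.4],a0),([.6103,.0639,.235],a1),([.6103,.0639,.33],a1)):
      j=inverse_kinematics(p,down(a+k+s)); print(k,p,None if j is None else np.round(j,2))
y=best([.511,.383,.28],a0); print(y)
r.move_to([.511,.383,.28],down(y))
shot("wrist","w3")
for n in ["tray","tray_bar","tray_fin","cap_a"]: print(n,marks(n,"wrist"))
d=models.regions_of("tray","wrist")[0]; print(d["score"],d["pixels"].sum())
print(T.current_t())
import json;k=vision.get_calibration("wrist");json.dump({a:np.array(b).tolist() for a,b in k.items()},open("w3.json","w"))
E
```

```text
0 [0.511, 0.383, 0.079] [ 0.53  0.48  1.58 -0.    1.08  0.32]
0 [0.511, 0.383, 0.4] [ 0.53  0.34  1.   -0.    1.8   0.32]
0 [0.6103, 0.0639, 0.235] [-0.01  0.33  1.41 -0.    1.4   1.65]
0 [0.6103, 0.0639, 0.33] [-0.01  0.3   1.23 -0.    1.61  1.65]
0 [0.511, 0.383, 0.079] [ 0.53  0.48  1.58 -0.    1.08  0.32]
0 [0.511, 0.383, 0.4] [ 0.53  0.34  1.   -0.    1.8   0.32]
0 [0.6103, 0.0639, 0.235] [-0.01  0.33  1.41 -0.    1.4   1.65]
0 [0.6103, 0.0639, 0.33] [-0.01  0.3   1.23 -0.    1.61  1.65]
3.141592653589793 [0.511, 0.383, 0.079] None
3.141592653589793 [0.511, 0.383, 0.4] None
3.141592653589793 [0.6103, 0.0639, 0.235] [-0.01  0.33  1.41  0.    1.4  -1.5 ]
3.141592653589793 [0.6103, 0.0639, 0.33] [-0.01  0.3   1.23  0.    1.61 -1.5 ]
3.141592653589793 [0.511, 0.383, 0.079] None
3.141592653589793 [0.511, 0.383, 0.4] None
3.141592653589793 [0.6103, 0.0639, 0.235] [-0.01  0.33  1.41  0.    1.4  -1.5 ]
3.141592653589793 [0.6103, 0.0639, 0.33] [-0.01  0.3   1.23  0.    1.61 -1.5 ]
0.2181661564992912
tray [([0.5142, 0.3843, -0.003], 0.58)]
tray_bar [([0.5118, 0.3821, 0.0698], 0.97)]
tray_fin [([0.4084, 0.361, 0.0211], 0.83)]
cap_a [([0.4909, 0.3739, 0.0221], 0.71)]
0.83 5178
12.2833
```

View pics/w3.png

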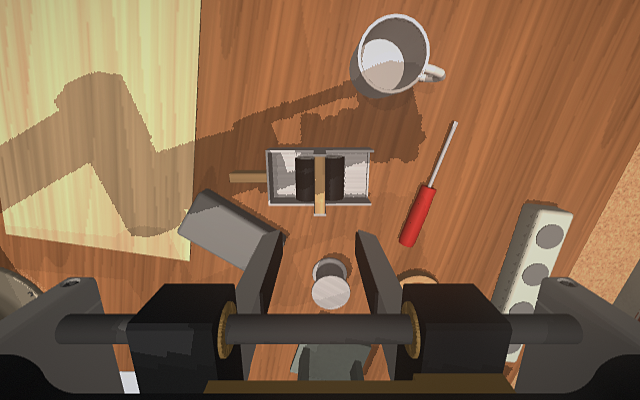

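```bash
python3 - <<'E'
from h import *
a0=np.radians(12);a1=np.radians(-94.8)
p=[.511,.383]
r.move_l(p+[.15],rot=down(a0),vel=.2)
print(r.move_l(p+[.079],vel=.12,guard=8))
gripper_to(0.0,45); print(T.current_opening(),T.current_finger_force(),T.current_ee_pos(),T.current_wrist_force())
r.move_l(p+[.12],vel=.06); r.move_l(p+[.34],vel=.15); print(T.current_wrist_force(),T.current_torque())
am=(a0+a1)/2
r.move_l([.58,.25,.34],rot=down(am),vel=.12)
r.move_l([.6103,.0639,.34],rot=down(a1),vel=.12)
r.move_l([.6103,.0639,.27],vel=.15)
shot("wrist","w4")
for n in ["tray","tray_bar","tray_fin","cap_a","shelf"]: print(n,marks(n,"wrist"))
shot("scene","s4",(200,120,520,300),2.4)
print(T.current_t(),T.current_opening(),T.current_ee_pos())
E
```

```text
False
0.01392362014680687 44.986883997917175 [0.51168647 0.38312534 0.07930271] [ 1.45181465 -0.47791975  0.60089115]
[-0.70663475 -0.59663083 -5.73437087] [ 0.00019069 -0.18817809  0.01552382]
tray [([0.6102, 0.0642, 0.1865], 0.73)]
tray_bar [([0.6099, 0.0637, 0.2646], 0.77)]
tray_fin [([0.6209, 0.1733, 0.2099], 0.87)]
cap_a [([0.6015, 0.0359, 0.2169], 0.59), ([0.606, 0.0773, 0.2113], 0.57)]
shelf []
21.0167 0.013503365496802634 [0.61058976 0.06390927 0.27072992]
```

View pics/w4.png

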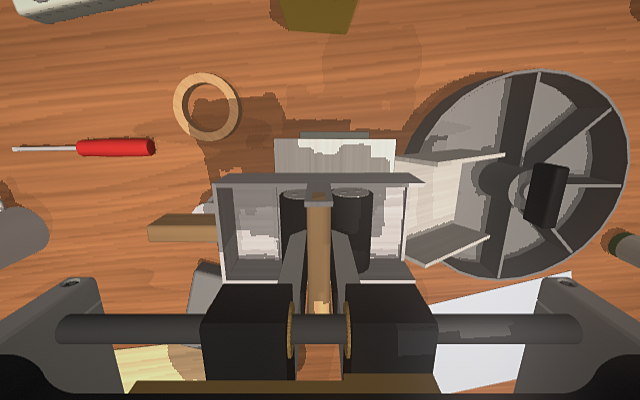

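View pics/s4.png

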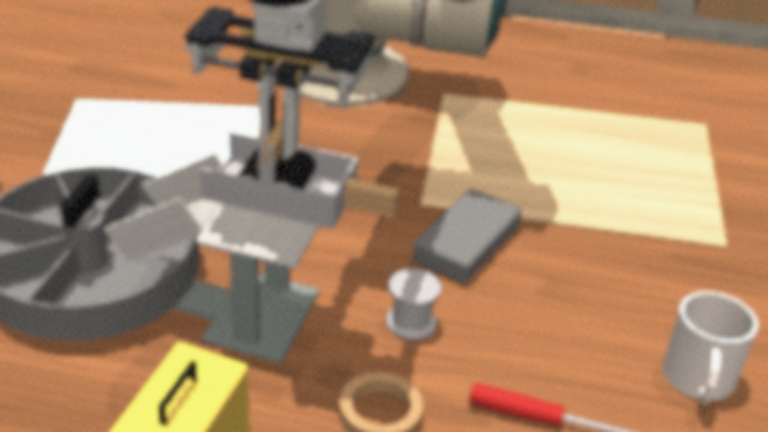

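```bash
python3 - <<'E'
from h import *
r.move_l([.6106,.0679,.242],vel=.1)
print(r.move_l([.6106,.0679,.231],vel=.02,guard=4)); print(T.current_ee_pos(),T.current_wrist_force(),T.current_torque())
gripper_to(.05); r.move_l([.6106,.0679,.36],vel=.2)
for n in ["tray","tray_bar","tray_fin","cap_a","shelf"]: print(n,marks(n,"top"))if 0 else None
shot("wrist","w5")
for n in ["tray","tray_bar","tray_fin","cap_a"]: print(n,marks(n,"wrist"))
# tipping feasibility
org=np.array([.6106,.0679,.155]); psi=np.radians(-94.8)
for k in (0,np.pi):
  for t0 in (0,-15,-30,-40):
    out=[]
    for th in (0,20,40,60):
      Rt=R.from_euler('z',psi)*R.from_euler('y',th,degrees=True)
      piv=org+R.from_euler('z',psi).apply([.075,0,0])
      g=piv+Rt.apply([-.183,0,.021])
      tool=Rt*R.from_euler('y',t0,degrees=True)*R.from_euler('z',k)*R.from_euler('x',np.pi)
      p=g-tool.apply([0,0,.006]); j=inverse_kinematics(p.tolist(),q(tool)); out.append(None if j is None else np.round(j,2).tolist())
    print(k,t0,out)
print(T.current_t())
E
```

```text
True
[0.61094186 0.06780079 0.23421988] [-0.28738524 -0.32269033  5.20713056] [ 0.12433146  0.00916337 -0.0211148 ]
tray [([0.609, 0.0684, 0.1495], 0.68)]
tray_bar [([0.6077, 0.066, 0.2269], 0.9)]
tray_fin [([0.6071, 0.0792, 0.1768], 0.32)]
cap_a [([0.5995, 0.0397, 0.1819], 0.91), ([0.6056, 0.0813, 0.1756], 0.59)]
0 0 [None, None, None, [-0.52, 0.42, 1.5, 0.92, 1.74, 2.61]]
0 -15 [[0.31, 0.47, 1.35, -0.24, 1.43, -2.7], None, None, None]
0 -30 [[0.42, 0.57, 1.28, -0.45, 1.57, -2.57], None, None, None]
0 -40 [[0.48, 0.64, 1.24, -0.58, 1.67, -2.51], None, None, None]
3.141592653589793 0 [[0.17, 0.41, 1.43, -0.0, 1.31, 0.25], [-0.06, 0.33, 1.45, 0.36, 1.37, -0.05], [-0.31, 0.34, 1.47, 0.68, 1.53, -0.33], [-0.52, 0.42, 1.5, 0.92, 1.74, -0.53]]
3.141592653589793 -15 [[0.31, 0.47, 1.35, -0.24, 1.43, 0.44], [0.09, 0.35, 1.37, 0.09, 1.41, 0.16], [-0.18, 0.3, 1.39, 0.44, 1.5, -0.14], [-0.43, 0.35, 1.42, 0.73, 1.67, -0.39]]
3.141592653589793 -30 [[0.42, 0.57, 1.28, -0.45, 1.57, 0.57], [0.24, 0.4, 1.29, -0.17, 1.5, 0.34], [-0.02, 0.31, 1.32, 0.17, 1.51, 0.05], [-0.31, 0.3, 1.35, 0.51, 1.62, -0.24]]
3.141592653589793 -40 [[0.48, 0.64, 1.24, -0.58, 1.67, 0.63], [0.32, 0.46, 1.25, -0.32, 1.58, 0.43], [0.08, 0.33, 1.27, 0.0, 1.54, 0.16], [-0.22, 0.29, 1.3, 0.35, 1.6, -0.13]]
23.675
```

View pics/w5.png

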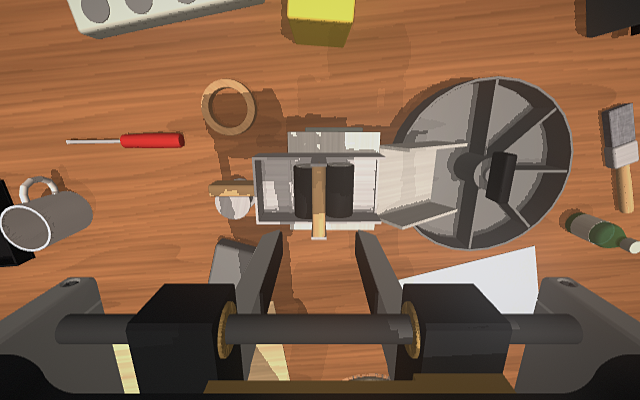

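```bash
cat > tip.py <<'E'
from h import *
org=np.array([.6106,.0679,.155]); psi=np.radians(-94.9); t0=-20
B=R.from_euler('z',psi); piv=org+B.apply([.075,0,0])
def pose(th,lift=.001,back=0):
    Rt=B*R.from_euler('y',th,degrees=True)
    tool=Rt*R.from_euler('y',t0,degrees=True)*R.from_euler('z',np.pi)*R.from_euler('x',np.pi)
    g=piv+[0,0,lift]+Rt.apply([-.183,0,.021])
    return (g-tool.apply([0,0,.006+back])).tolist(),q(tool)
E
python3 - <<'E'
from tip import *
gripper_to(.06)
r.move_to(*pose(0,0,.09))
shot("wrist","w6"); print(marks("tray_fin","wrist"),pose(0,0)[0])
print(r.move_l(pose(0,0.001)[0],vel=.1,guard=8))
gripper_to(0,60); print(T.current_opening(),T.current_finger_force(),T.current_ee_pos(),T.current_wrist_force())
for th in (6,12,18,24,30,36,42,48,53,58):
    p,o=pose(th); r.move_l(p,rot=o,vel=.08)
    if th in(6,30,58): print(th,np.round(T.current_wrist_force(),1),np.round(T.current_torque(),2))
r.hold(1.5)
shot("scene","s7",(140,120,460,320),2.4)
for c in("top","scene"):
    if c=="top": vision.snapshot(c)
    print(marks("cap_a",c),marks("tray",c))
print(T.current_opening(),T.current_t())
E
```

```text
[([0.6099, 0.0702, 0.1503], 0.6)] [0.620000313548599, 0.17754991295464828, 0.18163815572471545]
False
0.013624872412346762 59.99190151691437 [0.61961549 0.17764457 0.18260598] [-0.85278766  0.53531897  0.23238177]
6 [ 0.7 -0.2 -4.9] [ 0.68 -0.12  0.  ]
30 [-0.7 -0.  -5.5] [ 0.19 -0.15  0.04]
58 [ 0.4  1.4 -3.2] [-0.46 -0.07 -0.01]
[([0.5902, -0.148, 0.0711], 0.69), ([0.5951, -0.1356, 0.0371], 0.65)] [([0.6093, 0.0339, 0.2241], 0.98)]
[([0.5922, -0.1345, 0.0367], 0.55), ([0.5897, -0.1491, 0.0669], 0.52), ([0.6103, 0.0489, 0.1576], 0.26)] [([0.6056, 0.0297, 0.2198], 0.6), ([0.5957, -0.1131, 0.0849], 0.6)]
0.013827860862051022 32.7167
```

View pics/s7.png

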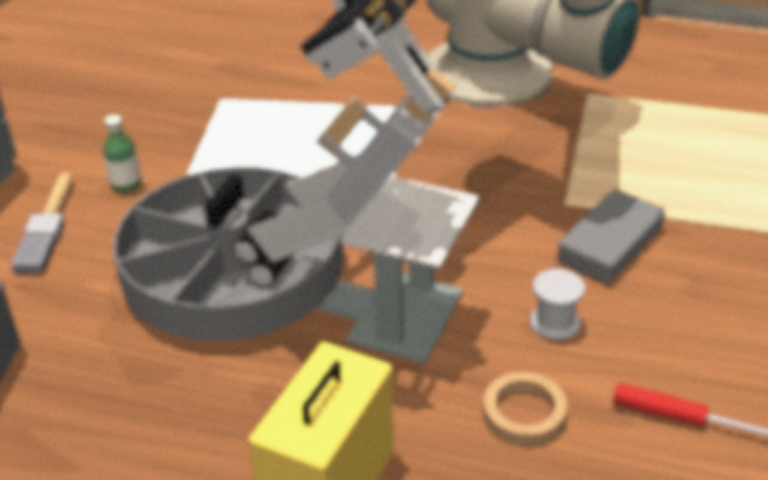

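```bash
python3 - <<'E'
from tip import *
for th in (50,42,34,26,18,12,6,2,0):
    p,o=pose(th); r.move_l(p,rot=o,vel=.1)
print(np.round(T.current_wrist_force(),1))
print(r.move_l(pose(0,-.002)[0],vel=.02,guard=4),T.current_ee_pos())
gripper_to(.05); r.move_l(pose(0,0,.12)[0],vel=.2)
r.move_to([.575,-.09,.36],down(np.radians(-95+90)))
shot("wrist","w8")
vision.snapshot("top");vision.snapshot("scene")
for c in("wrist","top","scene"): print(c,marks("cap_a",c),marks("tray",c),marks("tray_fin",c))
print(T.current_t(),T.current_joints())
E
```

```text
[ 0.1 -0.3 -2.4]
True [0.62053956 0.17723605 0.18160938]
wrist [([0.5878, -0.1474, 0.0673], 0.75), ([0.588, -0.1397, 0.0406], 0.67)] [([0.6103, 0.0687, 0.151], 0.75), ([0.5958, -0.11, 0.0856], 0.19)] []
top [([0.7162, 0.211, 0.0032], 0.46)] [([0.6128, 0.0685, 0.1551], 0.86)] [([0.623, 0.1714, 0.1807], 0.74)]
scene [([0.5944, -0.1373, 0.0373], 0.71), ([0.5896, -0.1505, 0.0715], 0.42)] [([0.6098, 0.0654, 0.1554], 0.74)] [([0.6165, 0.1728, 0.1753], 0.9), ([0.5895, -0.1493, 0.0696], 0.26)]
39.4833 [-2.74537044e-01  2.45519119e-01  1.23520279e+00 -1.54471686e-05
  1.66085051e+00 -1.87498971e-01]
```

View pics/w8.png

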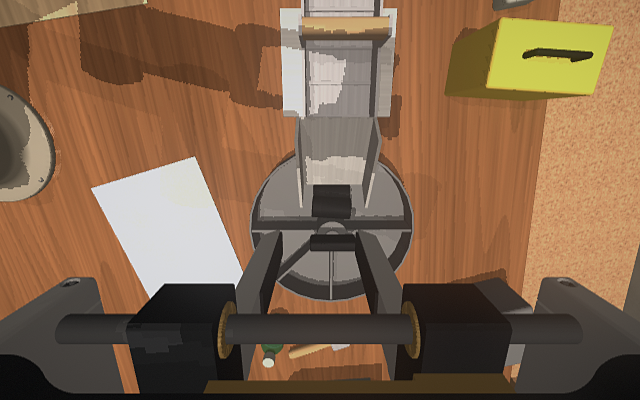

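```bash
python3 - <<'E'
from h import *
u=np.array([.0837,.9965]);v=np.array([.9965,-.0837]);ax=np.array([.5896,-.192])
P=lambda a,b,z: (ax+a*u+b*v).tolist()+[z]
o=down(np.radians(-4.8)); gripper_to(.08)
r.move_l(P(.040,-.002,.20),rot=o,vel=.2)
print(r.move_l(P(.040,-.002,.084),vel=.08,guard=6))
gripper_to(.03,12); print(T.current_opening(),T.current_finger_force())
r.move_l(P(.040,-.002,.112),vel=.08); print(T.current_opening(),T.current_wrist_force())
vision.snapshot("scene");print(marks("cap_a","scene"))
r.move_l(P(.040,-.076,.112),vel=.1)
print(r.move_l(P(.040,-.076,.077),vel=.06,guard=6))
gripper_to(.08); r.move_l(P(.040,-.076,.2),vel=.15)
r.hold(.5)
shot("wrist","w9")
print(marks("cap_a","wrist")); shot("scene","s9");print(marks("cap_a","scene"),marks("carousel_knob","scene"))
print(T.current_t())
E
```

```text
False
0.06338406785821675 11.77366980507486
0.06326710084493387 [ 0.71965992  0.24503052 -0.73506638]
[([0.5925, -0.1349, 0.0357], 0.57), ([0.5903, -0.1475, 0.0969], 0.49), ([0.6089, 0.0502, 0.1553], 0.36)]
False
[([0.5861, -0.1361, 0.0381], 0.95), ([0.5133, -0.1426, 0.0364], 0.73), ([0.453, -0.4136, 0.0029], 0.37)]
[([0.5928, -0.1337, 0.0374], 0.55), ([0.6092, 0.0505, 0.1575], 0.54), ([0.5175, -0.1422, 0.0387], 0.48)] [([0.5883, -0.1928, 0.109], 0.82), ([0.5585, 0.5443, 0.001], 0.64)]
47.575
```

View pics/w9.png

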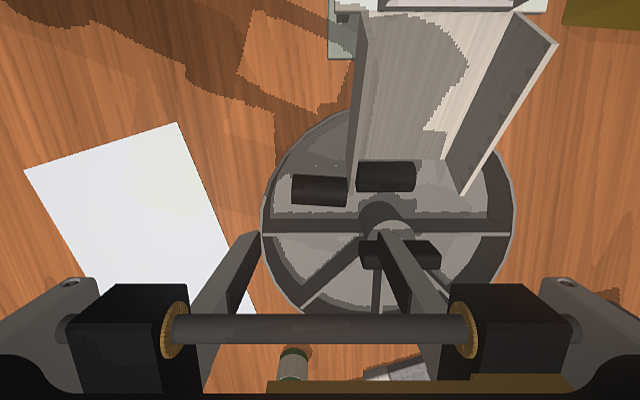

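```bash
python3 - <<'E'
from h import *
p=list(T.current_ee_pos()); r.move_l([p[0],p[1],.3],vel=.15)
vision.snapshot("top"); print(marks("tray","top"),marks("tray_fin","top"),T.current_t())
print(r.sign_off())
E
```

```text
[([0.6131, 0.0637, 0.1543], 0.59)] [([0.6229, 0.174, 0.1807], 0.68)] 48.5417
the job is handed in; nothing more can be done
None
```

The job is handed in at about 48.5 s: the bin's undivided half is under the chute, both capacitors lie on its floor, and the tray stands level mid-shelf with its fin pointing away. One capacitor came to rest on top of the other after rolling down, so I lifted it with the gripper and set it beside the first.

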